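# Weigh the drying filter with the sprung tongs

### The arm

A 6-joint arm with a two-finger parallel gripper is mounted at the origin on the work surface. World frame = base frame: x ahead of the robot, y to its left, z up, the work surface at z = 0. Lengths are in mm, angles in rad, forces in N, time in s.
With the tool pointing down it reaches from about 275 to 850 mm from the base axis. Payload 19 kg.
Tool frame: the origin (TCP) lies midway between the tips of the shut fingers; the grasp point (between the pads) lies ctrl.grip_point_offset behind it (ctrl.grip_point_offset is the distance from the TCP to the grasp point, in mm); z points along the fingers, y is the line along which they close (so a half turn about z gives the same grasp; the last joint's range is limited). The gripper opens to 85 mm and grips with 20 to 120 N. Pads are 22 mm wide; open, the fingers measure 114 mm over their backs; the gripper's body (76 mm by 85 mm) begins 54 mm behind the grasp point. The pads swing forward as they close: fully open they stand 13 mm farther back than shut.
Start: joints at [1.205, 0.15, 1.437, -0, 1.554, -0.134], TCP at [132.1, 559.585, 195.167] pointing down, gripper open.
Joint ranges: [-2.8, 2.8], [-0.68, 2.1], [0.12, 2.68], [-1.39, 4.53], [0.16, 2.79], [-2.81, 2.81]. Speed limits (rad/s): [1.89, 1.89, 2.22, 3.01, 3.01, 3.01].

### API

Orientations are given as a unit quaternion [x, y, z, w].
In Python, from rig import ctrl gives the robot as it stands.
- The arm moves only by the shell command python3 -m jog 'ROWS' [FORCE]. ROWS is JSON, a list of rows, each a list of 7 numbers: the shift along the tool's x, y, z in cm, then the turn, a rotation vector about the tool's x, y, z in rad, then the opening, from 0 (shut) to 1 (fully open). In form: [[tx, ty, tz, rx, ry, rz, hand], ...]. A call has exactly 8 rows; each row is the pose to reach, as a shift and turn from the pose commanded when the call began, along the tool's axes at that moment; what a row does not reach only later rows make up. A row lasts 1/10 s, in which the tool goes at most 50 mm and 8.59 degrees, less where a joint would pass 70% of its speed; a pose out of reach is approached as far as the arm can. A call with a gripper value outside its range is refused whole. The fingers move at their own pace and stop on an object; FORCE is the grip in N (left out, the last holds). Time passes only in rows, so rows that repeat a pose let the fingers close, or fill a call up. It gives the time, the measured TCP pose, the force, the opening and the grip force at its end, in the units of the state.
- ctrl.get_state(): the state, without advancing time (a new reading comes with each control period).
- ctrl.grab_frame(name): name is "side" or "top" or "wrist"; returns a dict with "color" (420x560x3 uint8, red, green, blue), "K" (3x3 intrinsics, pixels), "k1" (the pictures are not rectified: a ray, as slopes to the right and down, at radius r is drawn at 1 + k1 r^2 times it, then the intrinsics apply), "origin" and "attitude" of the camera in the world; the wrist camera has in their place "mount" (4x4, takes a point from camera to tool coordinates, whose origin is the TCP and whose axes are the flange's). Camera axes: x right, y down, z forward; pixel columns grow to the right and rows downward; lengths in mm; the calibration is good to about 2 mm. A picture is of the moment at which its call begins: read the wrist's pose just before it. There is no depth.
- ctrl.job_done(): hands the job in; it is judged then, once.
Trained networks look in a picture, given as the dict that the camera call returned (one of the last four; its "shot" number tells which), for a name from the list of things; names that differ only in an ending like _2 or _b are one class to them, and where a whole thing is asked for, a point or a joint stands for the part that bears it (a point fixed in the world has none). Each returns a list of dicts, best first, with "p" (0 to 1); they miss things now and then, are a little off and sometimes report something else, mostly with a low value. They report only what shows in the picture. A call takes as long as a camera call.
- ctrl.silhouettes(thing, picture): "region" (420x560 bool, what is visible of it) and "rect" ([left, top, right, bottom] in pixels, round what is visible of it).
- ctrl.landmark_of(thing, picture): "point" ([column, row] in pixels: a listed point, or the origin of a listed thing).
The state is a dict: "time_s": time; "joint_pos": joint angles; "qvel": joint speeds; "joint_torque": joint torques, N m; "tool_pos": TCP position; "eef_rot": TCP orientation; "ft_force": force on the tool from outside, world axes, zero at the start; "torque": the same for the moment, N m; "opening": finger opening in mm; "grip_force": force on a finger pad.
Only numpy, scipy, OpenCV 4.12 (cv2) and the standard library are available. Lean on these libraries where they do the work, as an engineer would, in place of code of your own. Each camera call takes 0.05 s, during which the arm holds its last target. There are 200 camera calls.

### The job

Take the sprung tongs off their stand and use them to lift the filter that has the long round nipple out from under the extraction hood, then lay it gently across the two ribs of the balance pan. Hang the tongs back upright on their stand. Never touch the filter with the robot's fingers, and leave the other filter where it is.

Things in the scene. Friction and masses are not known exactly. Their poses are not given: they have to be found in the camera images.
- tongs: Sprung parallel tongs, steel, black handles, 180 mm long, 120 g, upright on the stand. Origin: centre of the underside of the flat guide frame (78 mm along x, 90 along y, 8 thick). z points up to the handles, y is the line the jaws close along. Two leaves, 20 mm wide (x) and 5 thick (y), run through the frame from z = -110 mm to +70 mm. Half a turn about z gives the same tongs.
- tongs_grip (a point): Where to grip the tongs: between the two black handle paddles (26 mm wide, z = 12 to 70 mm of the tongs), 38 mm above the tongs' origin, on the axis. Free, they measure 60 mm over their outer faces. Springs push them apart with 14 N each, rising to 18 N, so fingers 50 to 57 mm apart hold the tongs with open jaws; opening wider drops them.
- jaw_tips (a point): Middle of the jaw tips, 110 mm below the tongs' origin (148 mm below the grip point), axes as the tongs'. The leaves stay parallel and move equally: the jaw gap is always the outer handle width less 10 mm (50 mm free, least 10 mm).
- stand_seat (a point): Where the tongs' origin belongs on the stand, 120 mm above the table: tongs upright, their y along this y, either way round. Stand: two upright plates 8 mm thick (x), 100 long (y), tops at this height, 42 mm gap between them, open at the y ends, base 100 x 120 x 8 mm. The tongs' frame lies on the plates' top edges, the leaves hang in the gap.
- filter: The filter to weigh: square stainless body 70 x 26 x 26 mm with a round nipple (14 mm across, 22 long) on its -x end, outside the hood; about 100 g. Origin: centre of the square body; x along its length, z up. It lies across the two rails of the drying rack, its far half under the hood.
- spare: The other filter, to be left: the same square body 70 x 26 x 26 mm without a nipple (flat end, black port). Origin: centre of the body, axes as for the filter. It lies beside the filter, centres about 70 mm apart; which one is on the left changes.
- rack_mid (a point): Middle of the drying rack, at the height of the lying filters' axis, 47 mm above the table; x points level into the hood (roughly to the robot's left, +y); y along the two rails. Rails: tops 34 mm above the table, 5 mm thick, 170 long, at x = -24 and +24 mm; tray floor 8 mm above the table.
- station: Tray, rack and white hood in one, fixed; origin under rack_mid at table height, same axes. The hood spans x = -2 to 120 mm, y = -95 to 95 mm, z = 165 to 255 mm, on two legs at x = 112, y = +-85 mm. Below, it is open towards -x; a gripper pointing straight down does not fit, so come in leaning back, 20 to 50 degrees from vertical.
- pan_seat (a point): Where the filter's centre belongs on the balance: 100 mm above the table, 27 mm above the pan disc (120 mm across). x is across the ribs (the filter's length lies along it, either way round), y along them. Ribs: 14 mm high, 5 thick, 84 long, at x = -24 and +24 mm; tops 13 mm under this point. This x runs roughly to the robot's left. Balance body 210 x 190 mm, top 55 mm above the table.
- pan (a joint): How far the balance pan is pressed down (m), 0 to 0.009, sprung at 2500 N/m: 1 mm is 2.5 N. Empty it reads about 0.0004. More than 0.006 (15 N) overloads it.
- wash_bottle: Bystander: white plastic bottle, 64 mm across, 170 mm high. Origin: centre of its base.
- beaker: Bystander: glass beaker, 72 mm across, 100 mm high. Origin: centre of its base.

How it is judged:
By the outcome, as a careful person would: the job done as asked, in the order asked, and still so for the second after the job is handed in, with the robot touching nothing.
It also fails if it takes over 58 s, if anything falls off the work surface, if the arm or the gripper's body presses on something with over 40 N, if the wrist force passes 120 N, or if a joint passes its speed limit or range.

## Working session

There is one attempt and no reset: what is moved stays moved. The work goes in short steps, Python scripts to look and compute and a shell command to move; the robot and the scene stay as the last step left them, time stands still between calls to the robot, and variables do not carry over. Pictures are saved under pics/ and viewed, at most 10 in all, crops included, and the job is handed in when it is done.

```bash
ls; mkdir -p pics; cat > h.py <<'E'
import numpy as np, cv2
from rig import ctrl
from scipy.spatial.transform import Rotation as R
def att(a):
    a=np.array(a,float)
    return a if a.shape==(3,3) else R.from_quat(a).as_matrix()
def cam(f,st=None):
    if 'mount' in f:
        M=np.array(f['mount']); Rt=R.from_quat(st['eef_rot']).as_matrix()
        return np.array(st['tool_pos'])+Rt@M[:3,3], Rt@M[:3,:3]
    return np.array(f['origin'],float), att(f['attitude'])
def ray(f,px,st=None):
    o,A=cam(f,st);K=np.array(f['K']);k=f['k1']
    d=(np.array(px)-[K[0,2],K[1,2]])/[K[0,0],K[1,1]]
    u=d.copy()
    for _ in range(30): u=d/(1+k*(u@u))
    v=A@np.r_[u,1]; return o,v/np.linalg.norm(v)
def tri(rays):
    S=np.zeros((3,3));b=np.zeros(3)
    for o,v in rays:
        P=np.eye(3)-np.outer(v,v);S+=P;b+=P@o
    p=np.linalg.solve(S,b)
    return p,[round(float(np.linalg.norm((np.eye(3)-np.outer(v,v))@(p-o))),1) for o,v in rays]
def onz(o,v,z): return o+v*(z-o[2])/v[2]
def proj(f,p,st=None):
    o,A=cam(f,st);q=A.T@(np.array(p)-o);u=q[:2]/q[2];u=u*(1+f['k1']*(u@u));K=np.array(f['K'])
    return u*[K[0,0],K[1,1]]+[K[0,2],K[1,2]]
def save(f,n): cv2.imwrite('pics/'+n+'.png',f['color'][:,:,::-1])
E
python3 - <<'E'
from h import *
np.set_printoptions(precision=1,suppress=True)
print(ctrl.grip_point_offset, ctrl.get_state())
N=['tongs','tongs_grip','jaw_tips','stand_seat','filter','spare','rack_mid','station','pan_seat','wash_bottle','beaker']
D={}
for c in('side','top','wrist'):
    st=ctrl.get_state();f=ctrl.grab_frame(c);save(f,c)
    print(c,cam(f,st)[0],cam(f,st)[1].tolist(),f['k1'],np.array(f['K']).tolist())
    for n in N:
        r=ctrl.landmark_of(n,f)[:2]
        print(' ',n,[(np.round(x['point'],1).tolist(),round(x['p'],2)) for x in r])
        if r: D.setdefault(n,{})[c]=ray(f,r[0]['point'],st)
for n in D:
    k=list(D[n])
    if len(k)>1: print(n,k,*tri(list(D[n].values())), *(tri([D[n]['side'],D[n]['top']]) if 'side' in k and 'top' in k else ''))
E
python3 -c "
import cv2,numpy as np
a=[cv2.imread(f'pics/{n}.png') for n in ('side','top')]
"
```

```text
pics
18.700000000000003 {'time_s': 0.0, 'joint_pos': array([ 1.2,  0.2,  1.4,  0. ,  1.6, -0.1]), 'qvel': array([ 0.,  0., -0.,  0., -0.,  0.]), 'joint_torque': array([ -0. , -71.3, -57.1,  -0. ,   0. ,  -0. ]), 'tool_pos': array([132. , 559.3, 194.6]), 'eef_rot': array([ 0.1,  1. , -0. , -0. ]), 'ft_force': array([-0.1,  0.3,  0.1]), 'torque': array([ 0.1, -0. , -0. ]), 'grip_force': 0.0, 'opening': 85.36131740936729}
side [  14.  -985.4  829.2] [[0.8496277194734002, -0.27153539955229533, 0.45210758132595474], [-0.5273525294629668, -0.4466276170153619, 0.7227884070654359], [0.005661092777909799, -0.8525211425584441, -0.5226620834912413]] 0.0556850306104929 [[486.3031572890392, 0.0, 272.74531681958814], [0.0, 486.3031572890392, 202.78373866987337], [0.0, 0.0, 1.0]]
  tongs [([297.3, 281.7], 0.95)]
  tongs_grip [([296.3, 267.8], 0.72)]
  jaw_tips [([294.7, 317.3], 0.63), ([267.7, 217.4], 0.35)]
  stand_seat [([295.3, 284.0], 0.9)]
  filter [([227.7, 184.3], 0.55)]
  spare [([214.2, 190.9], 0.45)]
  rack_mid [([213.8, 190.4], 0.93)]
  station [([219.4, 201.7], 0.6)]
  pan_seat [([267.7
[... 1617 characters left out ...]
at ['side', 'top'] [ 492.  -315.9  116.3] [0.6, 0.6] [ 492.  -315.9  116.3] [0.6, 0.6]
filter ['side', 'top'] [626.1 265.6  50. ] [2.9, 2.9] [626.1 265.6  50. ] [2.9, 2.9]
spare ['side', 'top'] [565.8 261.1  44.9] [5.2, 5.2] [565.8 261.1  44.9] [5.2, 5.2]
rack_mid ['side', 'top'] [582.3 259.3  44.3] [11.7, 11.7] [582.3 259.3  44.3] [11.7, 11.7]
station ['side', 'top'] [596.1 261.   -4. ] [7.9, 7.9] [596.1 261.   -4. ] [7.9, 7.9]
pan_seat ['side', 'top'] [584.2 -41.  105.3] [4.0, 4.0] [584.2 -41.  105.3] [4.0, 4.0]
wash_bottle ['side', 'top'] [ 728.4 -301.6   -1.1] [4.3, 4.3] [ 728.4 -301.6   -1.1] [4.3, 4.3]
beaker ['side', 'top'] [798.6 125.2 -16.2] [3.0, 3.0] [798.6 125.2 -16.2] [3.0, 3.0]
```

View pics/side.png

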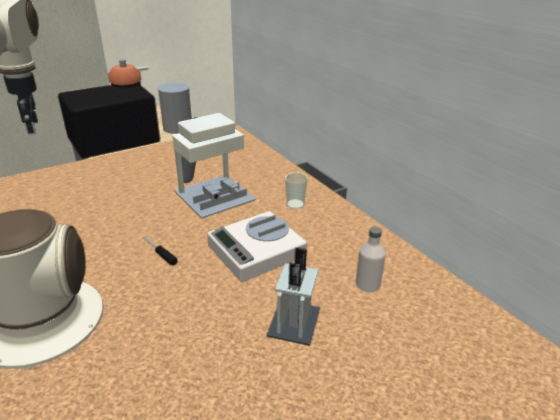

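View pics/top.png

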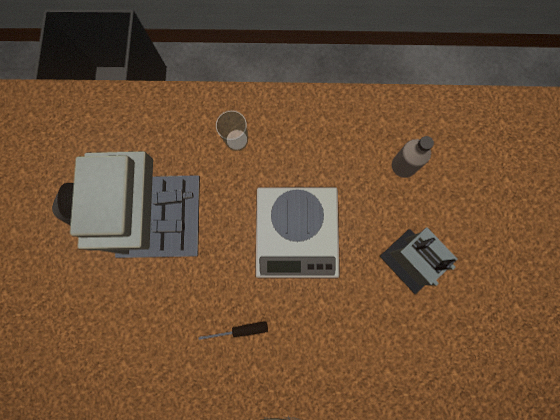

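Side view: hood and rack at about (213,165), balance (257,240), tongs on their stand (297,285), bottle (370,262). Top view: the nippled filter at (180,196), the flat spare at (168,226), tong handles at (436,252). I'll move the wrist camera closer to get both.

```bash
cat >> h.py <<'E'
def down(yaw): # tool pointing down; yaw=world angle of tool y axis
    y=np.array([np.cos(yaw),np.sin(yaw),0]);z=np.array([0,0,-1.]);return np.c_[np.cross(y,z),y,z]
def row(p,Rm,p0=None,R0=None):
    st=ctrl.get_state()
    if R0 is None:R0=R.from_quat(st['eef_rot']).as_matrix()
    if p0 is None:p0=np.array(st['tool_pos'])
    return np.round(np.r_[R0.T@(np.array(p)-p0)/10, R.from_matrix(R0.T@Rm).as_rotvec()],3).tolist()
E
python3 - <<'E'
from h import *
print(row([460,40,320],down(np.pi/2)))
E
```

```text
[-43.849, -43.038, -12.479, -0.0, 0.0, -0.232]
```

```bash
A='[-43.85,-43.04,-12.5,0,0,-0.232,1]'; python3 -m jog '[[-43.85,-43.04,-12.5,0,0,-0.232,1],[-43.85,-43.04,-12.5,0,0,-0.232,1],[-43.85,-43.04,-12.5,0,0,-0.232,1],[-43.85,-43.04,-12.5,0,0,-0.232,1],[-43.85,-43.04,-12.5,0,0,-0.232,1],[-43.85,-43.04,-12.5,0,0,-0.232,1],[-43.85,-43.04,-12.5,0,0,-0.232,1],[-43.85,-43.04,-12.5,0,0,-0.232,1]]'
python3 - <<'E'
from h import *
print(row([460,40,320],down(np.pi/2)))
E
```

```text
time_s: 2.6
tool_pos: [340.4, 228.5, 275.1]
eef_rot: [-0.0, 1.0, 0.0, 0.0]
ft_force: [1.3, 0.7, 0.4]
opening: 85.3
grip_force: 0.0
[-11.954, -18.86, -4.482, 0.0, 0.001, 0.001]
```

```bash
python3 -m jog '[[-11.9,-18.9,-4.5,0,0,0,1],[-11.9,-18.9,-4.5,0,0,0,1],[-11.9,-18.9,-4.5,0,0,0,1],[-11.9,-18.9,-4.5,0,0,0,1],[-11.9,-18.9,-4.5,0,0,0,1],[-11.9,-18.9,-4.5,0,0,0,1],[-11.9,-18.9,-4.5,0,0,0,1],[-11.9,-18.9,-4.5,0,0,0,1]]'
python3 - <<'E'
from h import *
import pickle
st=ctrl.get_state();f=ctrl.grab_frame('wrist');save(f,'w1')
out={}
for n in ['filter','spare','rack_mid','pan_seat']:
    r=ctrl.landmark_of(n,f)[:2];print(n,[(np.round(x['point'],1).tolist(),round(x['p'],2)) for x in r])
    out[n]=r
pickle.dump((st,f,out),open('w1.pkl','wb'))
print(row([440,-200,330],down(np.pi/2)))
E
```

```text
time_s: 3.4
tool_pos: [458.6, 42.0, 319.4]
eef_rot: [-0.0, 1.0, 0.0, -0.0]
ft_force: [-0.1, 0.6, 0.1]
opening: 85.5
grip_force: 0.0
filter [([401.8, 266.0], 0.77)]
spare [([403.2, 228.6], 0.56)]
rack_mid []
pan_seat [([218.6, 259.3], 0.89)]
[1.9, -24.197, -1.044, -0.0, 0.0, 0.001]
```

View pics/w1.png

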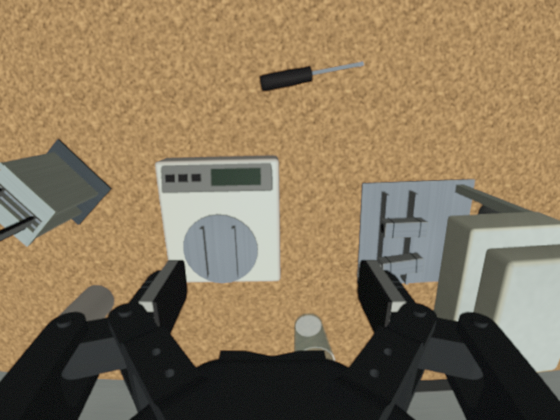

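Wrist view: balance ribs at columns 204 and 236 (rows 226–278), rack with both filters at (405,225) and (403,262), tongs at the far left (15,215). The left filter is partly behind a finger, so I'll move 100 mm in x.

```bash
python3 -m jog '[[-5,1,1,0,0,0,1],[-10,2,2,0,0,0,1],[-10,2,2,0,0,0,1],[-10,2,2,0,0,0,1],[-10,2,2,0,0,0,1],[-10,2,2,0,0,0,1],[-10,2,2,0,0,0,1],[-10,2,2,0,0,0,1]]'
python3 - <<'E'
from h import *
import pickle
st=ctrl.get_state();f=ctrl.grab_frame('wrist');save(f,'w2')
out={}
for n in ['filter','spare','rack_mid','pan_seat']:
    r=ctrl.landmark_of(n,f)[:2];print(n,[(np.round(x['point'],1).tolist(),round(x['p'],2)) for x in r])
    out[n]=r
pickle.dump((st,f,out),open('w2.pkl','wb'))
st1,f1,o1=pickle.load(open('w1.pkl','rb'))
for n in out:
    if out[n] and o1[n]: print(n,*tri([ray(f,out[n][0]['point'],st),ray(f1,o1[n][0]['point'],st1)]))
    if out[n]: print(n,onz(*ray(f,out[n][0]['point'],st),100 if 'pan' in n else 47))
im=f['color'][120:300,200:560]
cv2.imwrite('pics/w2c.png',cv2.resize(im[:,:,::-1],(800,400),interpolation=cv2.INTER_CUBIC))
print(row([420,-260,330],down(np.pi/2)))
E
```

```text
time_s: 4.45
tool_pos: [558.5, 61.3, 300.2]
eef_rot: [-0.0, 1.0, -0.0, 0.001]
ft_force: [0.1, -0.4, -0.3]
opening: 85.3
grip_force: 0.0
filter [([402.3, 212.6], 0.84)]
spare [([402.6, 167.5], 0.92)]
rack_mid []
pan_seat [([197.5, 199.0], 0.71)]
filter [621.75925713 259.46301513  61.35698614] [1.0, 1.0]
filter [626.57976077 265.15164173  47.        ]
spare [552.52574198 249.15296123  66.83948006] [1.5, 1.5]
spare [556.05052408 256.47530087  47.        ]
pan_seat [590.39757501 -37.17277354  96.00438448] [0.3, 0.3]
pan_seat [589.34852397 -36.39843597 100.        ]
[13.892, -32.135, -3.044, -0.0, 0.0, 0.0]
```

View pics/w2c.png

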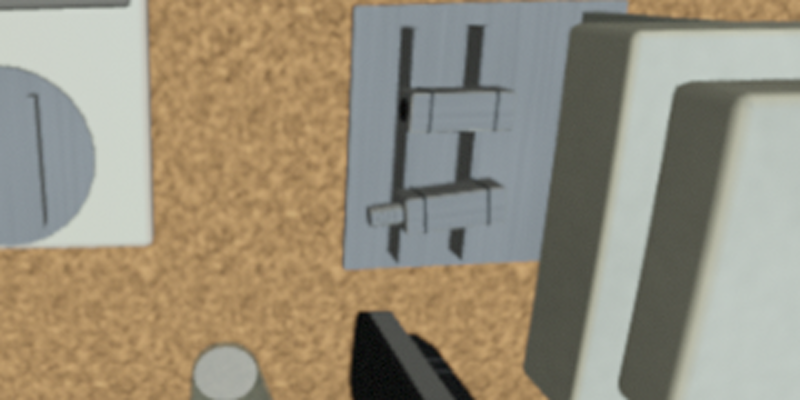

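The crop shows the filter with its nipple tip at (368,215), body (405–500, 182–230). The spare is at (412–512, 88–132), and the pan rib runs (37,95)–(45,222). Next I'll fit the poses to the silhouettes.

```bash
cat > fit.py <<'E'
from h import *
from scipy.optimize import minimize
def boxpts(hx,hy,hz): return np.array([[a,b,c] for a in(-hx,hx) for b in(-hy,hy) for c in(-hz,hz)],float)
BODY=boxpts(35,13,13)
t=np.linspace(0,2*np.pi,16)
NIP=np.array([[x,7*np.cos(a),7*np.sin(a)] for x in(-57,-35) for a in t])
def mask(f,st,parts,p,yaw):
    m=np.zeros((420*4,560*4),np.uint8);Q=R.from_euler('z',yaw).as_matrix()
    for P in parts:
        q=np.array([proj(f,p+Q@v,st) for v in P])
        cv2.fillConvexPoly(m,cv2.convexHull(np.round(q*4+1.5).astype(np.int32)),1)
    return cv2.resize(m*255,(560,420),interpolation=cv2.INTER_AREA)/255.
def fit(views,parts,x0,z):
    def c(x):
        s=0
        for f,st,reg in views:
            m=mask(f,st,parts,np.array([x[0],x[1],z]),x[2]/50);s+=1-np.minimum(m,reg).sum()/np.maximum(m,reg).sum()
        return s
    best=None
    for d in(-.1,0.05,.2):
        r=minimize(c,np.array(x0)+[0,0,d*50],method='Nelder-Mead',options=dict(initial_simplex=np.array([np.array(x0)+[a,b,(d+e)*50] for a,b,e in[(0,0,0),(8,0,0),(0,8,0),(0,0,.15)]]),maxiter=120))
        if best is None or r.fun<best.fun:best=r
    return np.round(np.r_[best.x[:2],best.x[2]/50],3),round(best.fun,3)
E
python3 - <<'E'
from fit import *
import pickle
V=[pickle.load(open(n+'.pkl','rb'))[:2] for n in('w1','w2')]
for n,parts,x0 in(('filter',[BODY,NIP],[626,263,1.57*50]),('spare',[BODY],[556,258,1.57*50])):
    vs=[]
    for st,f in V:
        r=ctrl.silhouettes(n,f)
        print(n,[(round(q['p'],2),np.round(q['rect']).tolist(),int(q['region'].sum())) for q in r[:2]])
        if r: vs.append((f,st,r[0]['region'].astype(float)))
    for z in(47,):print(z,fit(vs[-1:],parts,x0,z),fit(vs,parts,x0,z))
# ribs
st,f=V[0];g=cv2.cvtColor(f['color'],cv2.COLOR_RGB2GRAY).astype(float)
for r in range(232,276,8): print(r,g[r,196:246].astype(int).tolist())
E
```

```text
filter [(0.7, [378.0, 252.0, 426.0, 274.0], 758)]
filter [(0.91, [366.0, 201.0, 430.0, 222.0], 1106), (0.41, [1.0, 120.0, 53.0, 163.0], 734)]
47 (array([625.583, 262.981,   1.696]), np.float64(0.09)) (array([625.792, 263.236,   1.689]), np.float64(0.36))
spare [(0.78, [377.0, 219.0, 427.0, 240.0], 914), (0.7, [62.0, 282.0, 114.0, 322.0], 1108)]
spare [(0.6, [377.0, 160.0, 434.0, 183.0], 1116)]
47 (array([557.509, 259.1  ,   1.615]), np.float64(0.062)) (array([557.235, 259.12 ,   1.605]), np.float64(0.133))
232 [146, 148, 149, 148, 149, 145, 125, 90, 101, 131, 147, 148, 147, 147, 147, 144, 144, 145, 148, 150, 150, 149, 149, 147, 147, 148, 147, 148, 148, 148, 148, 148, 148, 146, 147, 148, 148, 144, 122, 114, 136, 148, 151, 150, 151, 149, 148, 147, 146, 149]
240 [145, 146, 147, 147, 147, 150, 143, 120, 93, 114, 141, 148, 149, 148, 148, 147, 146, 145, 147, 150, 150, 149, 148, 147, 148, 148, 148, 148, 148, 149, 148, 148, 148, 147, 147, 147, 148, 147, 133, 113, 130, 147, 151, 151, 150, 151, 149, 148, 147, 150]
248 [146, 145, 146, 147, 148, 148, 146, 134, 104, 89, 119, 144, 149, 148, 147, 1
[... 234 characters left out ...]
25, 144, 148, 147, 145, 145, 144, 144, 146, 148, 150, 149, 148, 147, 147, 148, 147, 148, 148, 148, 148, 148, 146, 147, 147, 148, 148, 146, 132, 113, 129, 147, 150, 150, 149, 150, 148, 150, 148]
264 [147, 146, 145, 144, 145, 146, 147, 146, 143, 127, 94, 96, 127, 144, 147, 145, 144, 144, 145, 145, 146, 147, 148, 149, 147, 145, 146, 146, 147, 147, 147, 147, 147, 148, 147, 146, 145, 145, 145, 142, 122, 114, 135, 147, 149, 147, 149, 150, 148, 146]
272 [153, 146, 145, 145, 146, 146, 147, 146, 144, 144, 124, 90, 100, 131, 145, 144, 144, 144, 145, 144, 144, 145, 147, 149, 148, 146, 145, 145, 145, 146, 147, 146, 147, 147, 146, 147, 147, 146, 145, 143, 132, 114, 126, 145, 148, 147, 146, 148, 148, 145]
```

```bash
python3 - <<'E'
from h import *
import pickle
from fit import fit
V=[pickle.load(open(n+'.pkl','rb'))[:2] for n in('w1','w2')]
t=np.linspace(0,2*np.pi,40);D=np.c_[60*np.cos(t),60*np.sin(t),0*t]
st,f=V[0]
r=ctrl.silhouettes('pan',f);print([(round(q['p'],2),np.round(q['rect']).tolist(),int(q['region'].sum())) for q in r[:2]])
print(fit([(f,st,r[0]['region'].astype(float))],[D],[588,-38,0],73))
for c0,c1 in((203.5,207.6),(235,237.3)):
  for z in(73,80,87):
    a,b=[onz(*ray(f,(c,q),st),z) for c,q in((c0,232),(c1,272))];print(z,a.round(1),b.round(1),np.arctan2(*(b-a)[1::-1]).round(3))
print(row([463,-262,340],down(.6)))
E
```

```text
[(0.95, [182.0, 214.0, 257.0, 284.0], 4060)]
(array([ 5.84979e+02, -3.81390e+01,  3.53000e-01]), np.float64(0.023))
73 [555.4 -62.3  73. ] [625.3 -60.7  73. ] 0.022
80 [552.5 -60.6  80. ] [621.2 -59.   80. ] 0.022
87 [549.6 -58.8  87. ] [617.2 -57.3  87. ] 0.022
73 [555.3 -13.4  73. ] [625.  -12.5  73. ] 0.014
80 [552.4 -12.5  80. ] [621.  -11.6  80. ] 0.014
87 [549.6 -11.6  87. ] [617.  -10.6  87. ] 0.014
[9.602, -32.337, -4.057, -0.0, -0.0, 0.971]
```

```bash
python3 -m jog '[[9.6,-32.3,-4,0,0,0.97,1],[9.6,-32.3,-4,0,0,0.97,1],[9.6,-32.3,-4,0,0,0.97,1],[9.6,-32.3,-4,0,0,0.97,1],[9.6,-32.3,-4,0,0,0.97,1],[9.6,-32.3,-4,0,0,0.97,1],[9.6,-32.3,-4,0,0,0.97,1],[9.6,-32.3,-4,0,0,0.97,1]]'
python3 - <<'E'
from h import *
import pickle
st=ctrl.get_state();f=ctrl.grab_frame('wrist');save(f,'w3')
out={}
for n in ['tongs','tongs_grip','stand_seat']:
    r=ctrl.landmark_of(n,f)[:2];print(n,[(np.round(x['point'],1).tolist(),round(x['p'],2)) for x in r])
    out[n]=r
    if r:print(onz(*ray(f,r[0]['point'],st),158 if 'grip' in n else 120))
pickle.dump((st,f,out),open('w3.pkl','wb'))
E
```

```text
time_s: 5.75
tool_pos: [461.6, -265.6, 339.4]
eef_rot: [0.469, 0.883, -0.001, -0.0]
ft_force: [-0.2, 1.0, 0.8]
opening: 85.3
grip_force: 0.0
tongs [([274.8, 215.6], 0.78), ([274.4, 225.7], 0.33)]
[ 498.67185219 -312.73972312  120.        ]
tongs_grip [([275.2, 224.7], 0.71)]
[ 498.43900683 -312.08222574  158.        ]
stand_seat [([271.4, 212.8], 0.56)]
[ 492.33877497 -311.96108505  120.        ]
```

View pics/w3.png

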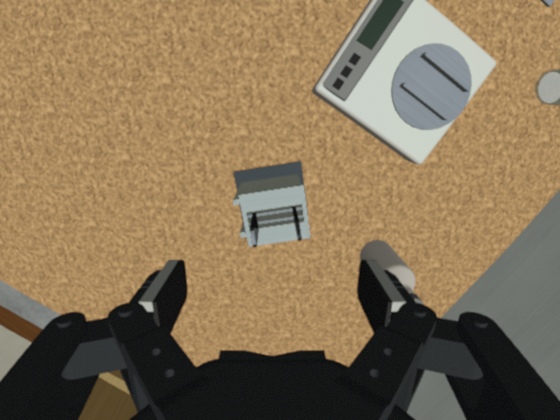

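Tongs at (275,222): paddles at columns 253 and 298, frame edge from (248,246) to (309,238). I'll take a zoomed crop to get the yaw.

```bash
python3 - <<'E'
from h import *
import pickle
st,f,o=pickle.load(open('w3.pkl','rb'))
cv2.imwrite('pics/w3c.png',cv2.resize(f['color'][180:255,225:325,::-1],(800,600),interpolation=cv2.INTER_CUBIC))
E
```

```text
(no output)
```

View pics/w3c.png

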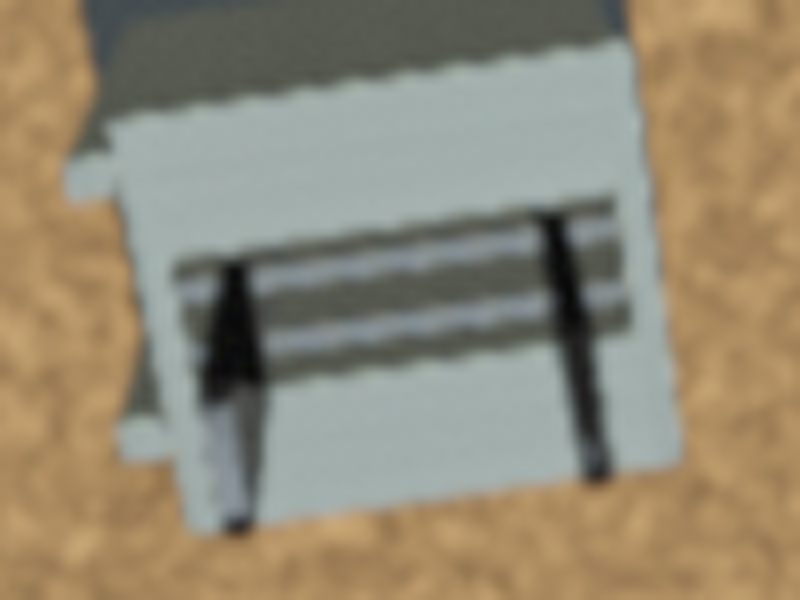

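```bash
python3 - <<'E'
from h import *
import pickle
st,f,o=pickle.load(open('w3.pkl','rb'))
c=lambda u,v:np.array([u/8+225-.4,v/8+180-.4])
P=[onz(*ray(f,c(*q),st),128) for q in((108,122),(632,40),(682,465),(190,530))]
for p in P:print(p.round(1))
print('ctr',np.mean(P,0),[np.linalg.norm(P[i]-P[(i+1)%4]).round(1) for i in range(4)])
ya=lambda d:np.arctan2(d[1],d[0])
print(ya(P[1]-P[0]),ya(P[2]-P[3]),ya(P[0]-P[3])-np.pi/2,ya(P[1]-P[2])-np.pi/2)
# stand plate left ends, z=120
for q in((65,180),(120,440)):print(onz(*ray(f,c(*q),st),120).round(1))
E
```

```text
[ 438.9 -313.7  128. ]
[ 504.4 -252.3  128. ]
[ 557.2 -310.2  128. ]
[ 491.4 -369.8  128. ]
ctr [ 497.98244863 -311.50371332  128.        ] [np.float64(89.8), np.float64(78.3), np.float64(88.8), np.float64(76.8)]
0.7526979366041093 0.7359011137005804 0.7514084171866298 0.7391872342072876
[ 438.7 -329.1  120. ]
[ 472.7 -365.3  120. ]
```

```bash
python3 - <<'E'
from h import *
print(row([498,-311.5,230],down(.745)),row([498,-311.5,137],down(.745)))
E
```

```text
[-6.138, -0.008, 10.942, 0.0, -0.0, -0.143] [-6.139, -0.009, 20.242, 0.0, -0.0, -0.143]
```

```bash
python3 -m jog '[[-4,0,3,0,0,-0.143,1],[-6.14,0,6,0,0,-0.143,1],[-6.14,0,9,0,0,-0.143,1],[-6.14,0,12.5,0,0,-0.143,1],[-6.14,0,16,0,0,-0.143,1],[-6.14,0,19,0,0,-0.143,1],[-6.14,0,20.2,0,0,-0.143,1],[-6.14,0,20.2,0,0,-0.143,1]]' 60
python3 -m jog '[[0,0,0,0,0,0,0.64],[0,0,0,0,0,0,0.64],[0,0,0,0,0,0,0.64],[0,0,0,0,0,0,0.64],[0,0,0,0,0,0,0.64],[0,0,0,0,0,0,0.64],[0,0,0,0,0,0,0.64],[0,0,0,0,0,0,0.64]]' 60
python3 - <<'E'
from h import *
print(row([498,-311.5,137],down(.745)))
for c in('side',):
    f=ctrl.grab_frame(c);cv2.imwrite('pics/s2.png',cv2.resize(f['color'][200:350,230:430,::-1],(800,600)))
E
```

```text
time_s: 6.75
tool_pos: [497.7, -311.0, 136.5]
eef_rot: [0.401, 0.916, 0.0, -0.001]
ft_force: [0.4, -0.7, 0.5]
opening: 85.1
grip_force: 0.0
time_s: 7.55
tool_pos: [498.5, -312.7, 139.8]
eef_rot: [0.402, 0.916, -0.0, 0.002]
ft_force: [-0.8, 1.4, 8.3]
opening: 55.0
grip_force: 14.1
[0.127, 0.045, 0.276, 0.001, 0.003, -0.001]
```

View pics/s2.png

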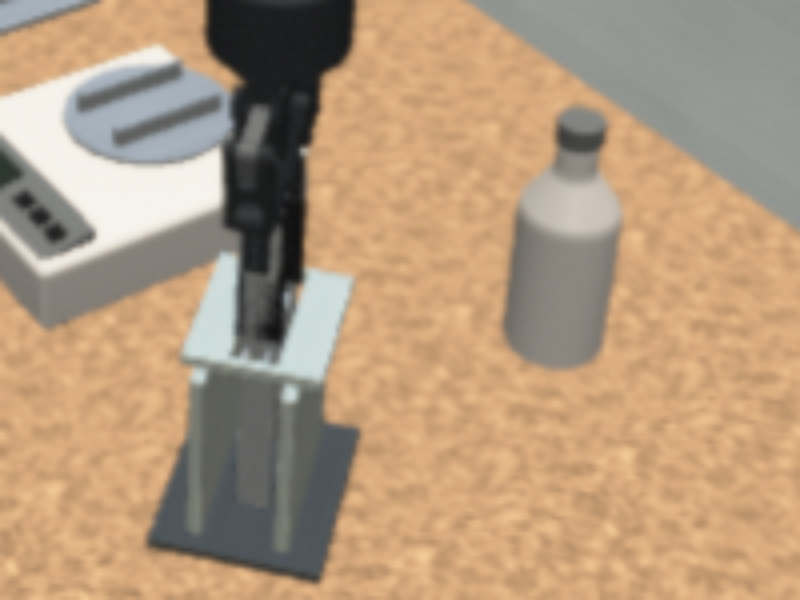

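Tongs held at 55 mm with 14 N, frame still on the stand. Next I'll lift straight up.

```bash
python3 -m jog '[[0,0,-0.5,0,0,0,0.63],[0,0,-2,0,0,0,0.63],[0,0,-4.5,0,0,0,0.63],[0,0,-7.5,0,0,0,0.63],[0,0,-11,0,0,0,0.63],[0,0,-14,0,0,0,0.63],[0,0,-15.5,0,0,0,0.63],[0,0,-15.5,0,0,0,0.63]]' 60
python3 - <<'E'
from h import *
st=ctrl.get_state();print(st['tool_pos'],st['opening'],st['grip_force'],st['ft_force'])
Rm=R.from_quat(st['eef_rot']).as_matrix();p=np.array(st['tool_pos'])
print('expected tips',p+129.8*Rm[:,2])
rs=[]
for c in('side','wrist','top'):
    st=ctrl.get_state();f=ctrl.grab_frame(c);save(f,'l_'+c)
    r=ctrl.landmark_of('jaw_tips',f)[:2];print(c,[(np.round(x['point'],1).tolist(),round(x['p'],2)) for x in r],proj(f,p+129.8*Rm[:,2],st).round(1))
    if c=='side':
        rs=f['color'][150:350,200:400]
    if c=='wrist': w=f['color'][180:420,140:420]
cv2.imwrite('pics/l.png',np.hstack([cv2.resize(rs,(400,400)),cv2.resize(w,(400,400))])[:,:,::-1])
E
```

```text
time_s: 8.4
tool_pos: [498.2, -312.6, 296.0]
eef_rot: [0.402, 0.916, -0.001, 0.002]
ft_force: [-0.1, -0.9, -0.7]
opening: 54.4
grip_force: 14.2
[ 498.21385182 -312.63983621  296.03529897] 54.393137564572214 14.21364578360226 [-0.05756239 -0.93637355 -0.70884819]
expected tips [ 498.68354123 -313.0423257   166.23677281]
side [([297.7, 261.1], 0.77), ([217.9, 189.3], 0.63)] [297.5 264.5]
wrist [] [271.5 192.1]
top [([174.7, 213.7], 0.71), ([435.8, 256.5], 0.59)] [435.6 254.4]
```

View pics/l.png

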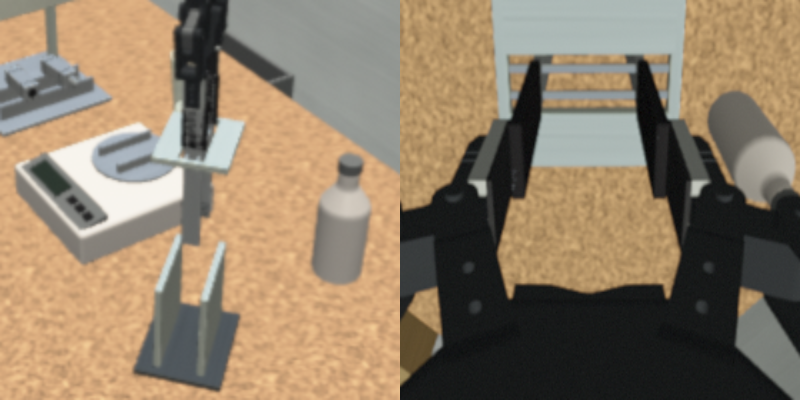

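Side crop: tongs hang upright from the gripper, leaves ending near (190,245), and the stand below is empty. Wrist crop: tongs centred between the fingers. Now I'll compute the filter approach.

```bash
cat >> h.py <<'E'
def lean(yaw,th): # yaw of horizontal heading (filter x), lean th
    h=np.array([np.cos(yaw),np.sin(yaw),0]);z=np.sin(th)*h-np.cos(th)*np.array([0,0,1.])
    y=np.array([np.sin(yaw),-np.cos(yaw),0]);return np.c_[np.cross(y,z),y,z]
L=129.8
TH=np.radians(35)
FIL=np.array([625.6,263.,47.]);FY=1.696
PAN=np.array([586.,-38.2,100.]);PY=1.589
E
python3 - <<'E'
from h import *
np.set_printoptions(precision=1,suppress=True)
Rl=lean(FY,TH)
for b in(90,0):
    T=FIL+(7-b)*Rl[:,2];p=T-L*Rl[:,2];print(b,T,p,row(p,Rl))
q=(FIL-83*Rl[:,2]-L*Rl[:,2]);q[1]-=60;q[2]+=60
print('via',q,row(q,Rl))
r=ctrl.get_state()['joint_pos'];print(r)
E
```

```text
90 [631.5 215.8 115. ] [640.8 141.9 221.3] [23.686, 41.292, 7.045, -0.19, 0.59, 0.599]
0 [625.1 267.   41.3] [634.4 193.1 147.6] [27.88, 44.289, 14.423, -0.19, 0.59, 0.599]
via [640.8  81.9 281.3] [19.28, 37.227, 1.04, -0.19, 0.59, 0.599]
[-0.7  0.2  1.2 -0.   1.7 -1.4]
```

```bash
python3 -m jog '[[1,2,0,0,0.03,0.03,0.63],[3,6,0.2,-0.03,0.1,0.1,0.63],[6,11,0.4,-0.06,0.2,0.2,0.63],[9,16.5,0.5,-0.1,0.3,0.3,0.63],[11.5,22,0.6,-0.12,0.38,0.38,0.63],[14,27,0.7,-0.15,0.45,0.45,0.63],[16.5,32,0.8,-0.17,0.52,0.53,0.63],[18,35,1,-0.19,0.57,0.58,0.63]]'
python3 - <<'E'
from h import *
Rl=lean(FY,TH);p=FIL-(83+L)*Rl[:,2]
q=p+[0,-60,60]
print(row(q,Rl),row(p,Rl),ctrl.get_state()['opening'])
E
```

```text
time_s: 9.5
tool_pos: [624.4, 33.7, 282.5]
eef_rot: [0.627, 0.722, 0.196, -0.218]
ft_force: [0.5, -0.4, -1.6]
opening: 53.9
grip_force: 14.2
[3.687, 2.293, 2.663, 0.0, 0.015, 0.016] [5.237, 3.063, 10.97, 0.0, 0.015, 0.016] 53.857685026460885
```

```bash
python3 -m jog '[[2,1.2,1.4,0,0.01,0.01,0.63],[3.7,2.3,2.7,0,0.015,0.016,0.63],[4.2,2.6,5,0,0.015,0.016,0.63],[4.8,2.9,8,0,0.015,0.016,0.63],[5.1,3,10,0,0.015,0.016,0.63],[5.24,3.06,10.97,0,0.015,0.016,0.63],[5.24,3.06,10.97,0,0.015,0.016,0.63],[5.24,3.06,10.97,0,0.015,0.016,0.63]]'
python3 - <<'E'
from h import *
import pickle
from fit import *
np.set_printoptions(precision=1,suppress=True)
st=ctrl.get_state();Rm=R.from_quat(st['eef_rot']).as_matrix();T=np.array(st['tool_pos'])+L*Rm[:,2]
print('tips',T)
ims={}
for c in('wrist','side','top'):
    st=ctrl.get_state();f=ctrl.grab_frame(c);ims[c]=f
    pr=np.array([proj(f,FIL+v,st) for v in([0,0,0],)])
    for n,ex in(('jaw_tips',T),('filter',FIL)):
        r=ctrl.landmark_of(n,f)[:2];print(c,n,[(np.round(x['point'],1),round(x['p'],2)) for x in r],'exp',proj(f,ex,st))
    r=ctrl.silhouettes('filter',f)[:1]
    print([(round(q['p'],2),np.round(q['rect']),q['region'].sum()) for q in r])
    ims[c+'st']=st
pickle.dump(ims,open('pre.pkl','wb'))
w=ims['wrist']['color'].copy()
Q=R.from_euler('z',FY).as_matrix()
for P in(BODY,NIP):
    h=cv2.convexHull(np.round([proj(ims['wrist'],FIL+Q@v,ims['wristst']) for v in P]).astype(np.int32))
    cv2.polylines(w,[h],True,(255,0,0),1)
cv2.imwrite('pics/pre.png',np.hstack([cv2.resize(w[90:290,170:370],(400,400)),cv2.resize(ims['side']['color'][110:230,160:280],(400,400))])[:,:,::-1])
E
```

```text
time_s: 10.3
tool_pos: [640.3, 139.7, 222.6]
eef_rot: [0.629, 0.717, 0.199, -0.223]
ft_force: [-0.4, -0.9, -1.2]
opening: 53.6
grip_force: 14.2
tips [631.2 213.2 115.9]
wrist jaw_tips [(array([221., 171.]), 0.53), (array([379.7, 304.8]), 0.22)] exp [271.9 189.9]
wrist filter [(array([272.9, 170.8]), 0.94), (array([249.5, 181.8]), 0.68)] exp [272.2 173.1]
[(0.91, array([266., 147., 285., 172.]), np.int64(509))]
side jaw_tips [(array([240.6, 173.8]), 0.57)] exp [236.9 172.4]
side filter [(array([228.1, 184.9]), 0.49), (array([366.7, 284.6]), 0.43)] exp [228.9 185.4]
[(0.66, array([219., 177., 239., 196.]), np.int64(223))]
top jaw_tips [(array([181.4, 186.9]), 0.72)] exp [181.5 189.4]
top filter [(array([165.1, 195.9]), 0.67)] exp [168.3 197.9]
[(0.6, array([152., 192., 183., 205.]), np.int64(372))]
```

View pics/pre.png

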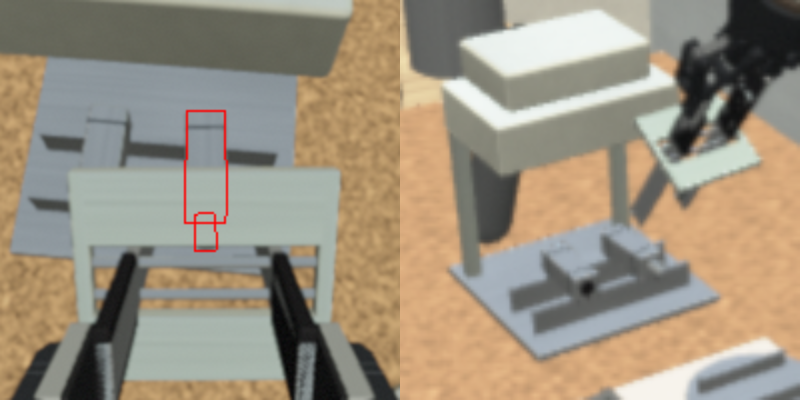

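Left crop: the modelled filter outline (186–226, 112–222) lies on the visible body and nipple, centred between the handles (mid ≈ 203). Right crop: the tongs lean in towards the filter. I'll go in along the tongs' axis.

```bash
python3 - <<'E'
from h import *
Rl=lean(FY,TH);p=FIL+(7-L)*Rl[:,2];print(row(p,Rl))
E
```

```text
[0.121, 0.093, 9.143, 0.001, 0.004, 0.005]
```

```bash
python3 -m jog '[[0.1,0.09,1.2,0,0,0.005,0.63],[0.12,0.09,2.6,0,0,0.005,0.63],[0.12,0.09,4,0,0,0.005,0.63],[0.12,0.09,5.4,0,0,0.005,0.63],[0.12,0.09,6.8,0,0,0.005,0.63],[0.12,0.09,8,0,0,0.005,0.63],[0.12,0.09,9,0,0,0.005,0.63],[0.12,0.09,9.1,0,0,0.005,0.63]]'
python3 - <<'E'
from h import *
Rl=lean(FY,TH);p=FIL+(7-L)*Rl[:,2];print(row(p,Rl),ctrl.get_state()['ft_force'])
E
```

```text
time_s: 11.7
tool_pos: [633.8, 193.6, 146.7]
eef_rot: [0.631, 0.716, 0.198, -0.225]
ft_force: [0.0, -0.3, -1.2]
opening: 54.1
grip_force: 14.2
[0.001, 0.048, -0.104, -0.001, 0.003, -0.0] [ 0.01435004 -0.34185725 -1.21223415]
```

```bash
python3 -m jog '[[0,0,0,0,0,0,0.58],[0,0,0,0,0,0,0.54],[0,0,0,0,0,0,0.5],[0,0,0,0,0,0,0.46],[0,0,0,0,0,0,0.42],[0,0,0,0,0,0,0.36],[0,0,0,0,0,0,0.3],[0,0,0,0,0,0,0.3]]' 45
python3 -c "
from h import *
s=ctrl.get_state();print(s['opening'],s['grip_force'],s['ft_force'])"
```

```text
time_s: 12.5
tool_pos: [634.7, 192.6, 148.5]
eef_rot: [0.631, 0.716, 0.198, -0.223]
ft_force: [-0.6, -5.0, 5.1]
opening: 26.5
grip_force: 38.8
26.458836949369136 38.8040986424312 [-0.61338121 -5.04141027  5.06029206]
```

```bash
python3 - <<'E'
from h import *
import pickle
np.set_printoptions(precision=1,suppress=True)
ims={}
for c in('side','wrist','top'):
    st=ctrl.get_state();f=ctrl.grab_frame(c);ims[c]=(st,f)
    Rm=R.from_quat(st['eef_rot']).as_matrix();T=np.array(st['tool_pos'])+L*Rm[:,2]
    print(st['opening'],st['grip_force'],st['ft_force'],T)
    for n,ex in(('jaw_tips',T),('filter',FIL)):
        r=ctrl.landmark_of(n,f)[:2];print(c,n,[(np.round(x['point'],1),round(x['p'],2)) for x in r],'exp',proj(f,ex,st))
    r=ctrl.silhouettes('filter',f)[:1]
    print([(round(q['p'],2),np.round(q['rect']),q['region'].sum()) for q in r])
    r=ctrl.silhouettes('tongs',f)[:1]
    print([(round(q['p'],2),np.round(q['rect']),q['region'].sum()) for q in r])
pickle.dump(ims,open('grip.pkl','wb'))
a=ims['side'][1]['color'][130:220,185:275];b=ims['wrist'][1]['color'][60:260,170:370]
cv2.imwrite('pics/grip.png',np.hstack([cv2.resize(b,(400,400)),cv2.resize(a,(400,400),interpolation=cv2.INTER_CUBIC)])[:,:,::-1])
E
```

```text
26.458836949369136 38.8040986424312 [-0.6 -5.   5.1] [625.7 266.1  41.9]
side jaw_tips [(array([230.6, 187.6]), 0.56)] exp [228.5 186.3]
side filter [(array([230.1, 186.5]), 0.61), (array([227.3, 188.5]), 0.48)] exp [228.9 185.4]
[(0.69, array([220., 176., 242., 194.]), np.int64(135))]
[(0.86, array([222., 153., 257., 192.]), np.int64(666))]
26.400414630734037 38.80184357520193 [ 1.5 -3.5  5.3] [625.7 266.1  41.9]
wrist jaw_tips [] exp [271.9 189.9]
wrist filter [] exp [271.5 191. ]
[(0.89, array([258., 158., 284., 240.]), np.int64(774))]
[(0.82, array([204., 171., 336., 294.]), np.int64(10555))]
26.42182863332214 38.80217963363975 [ 0.5 -4.9  5.3] [625.8 266.1  41.9]
top jaw_tips [(array([162.9, 198.3]), 0.65)] exp [167.7 198.3]
top filter [(array([169.1, 195.8]), 0.54)] exp [168.3 197.9]
[(0.61, array([153., 191., 166., 205.]), np.int64(177))]
[(0.59, array([164., 162., 196., 209.]), np.int64(1191))]
```

View pics/grip.png

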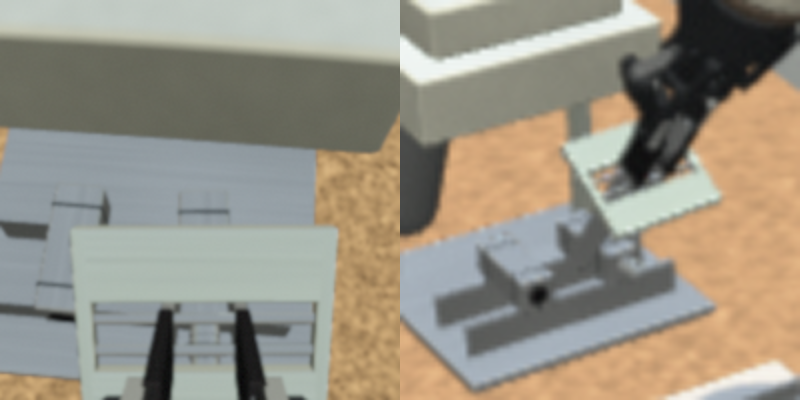

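Left crop: the leaves have closed on the filter, which is visible between the handles at (203,330). Right crop: jaws on the filter by the rails, with the spare still in place. I'll lift 25 mm as a test and check with the networks.

```bash
python3 - <<'E'
from h import *
Rl=R.from_quat(ctrl.get_state()['eef_rot']).as_matrix();p=np.array(ctrl.get_state()['tool_pos'])
print(row(p+[0,0,25],Rl))
E
```

```text
[1.426, 0.005, -2.054, 0.0, 0.0, 0.0]
```

```bash
python3 -m jog '[[0.1,0,-0.15,0,0,0,0.3],[0.3,0,-0.43,0,0,0,0.3],[0.55,0,-0.8,0,0,0,0.3],[0.8,0,-1.15,0,0,0,0.3],[1.05,0,-1.5,0,0,0,0.3],[1.25,0,-1.8,0,0,0,0.3],[1.4,0,-2.05,0,0,0,0.3],[1.4,0,-2.05,0,0,0,0.3]]' 45
python3 - <<'E'
from h import *
from fit import *
import pickle
np.set_printoptions(precision=1,suppress=True)
ims={}
for c in('side','wrist','top'):
    st=ctrl.get_state();f=ctrl.grab_frame(c)
    if c=='side':print(st['opening'],st['grip_force'],st['ft_force'])
    r=ctrl.landmark_of('filter',f)[:2];print(c,[(np.round(x['point'],1),round(x['p'],2)) for x in r],'exp lifted',proj(f,FIL+[0,0,25],st),'not',proj(f,FIL,st))
    r=ctrl.silhouettes('filter',f)[:1]
    for q in r:
        ims[c]=(st,f,q['region']);print(round(q['p'],2),np.round(q['rect']),q['region'].sum())
        for h in(0,25):
            m=mask(f,st,[BODY,NIP],FIL+[0,0,h],FY)>.5;ys,xs=np.where(m)
            print(h,'rect',xs.min(),ys.min(),xs.max(),ys.max(),'precision',(m&q['region']).sum()/q['region'].sum())
pickle.dump(ims,open('lift.pkl','wb'))
E
```

```text
time_s: 14.05
tool_pos: [634.5, 192.7, 173.2]
eef_rot: [0.631, 0.716, 0.198, -0.224]
ft_force: [-0.6, 0.4, -2.3]
opening: 26.7
grip_force: 38.6
26.733792823766276 38.587292782031 [-0.6  0.4 -2.3]
side [(array([212.1, 191.7]), 0.54), (array([227.1, 180.1]), 0.49)] exp lifted [228.6 178.7] not [228.9 185.4]
0.74 [218. 171. 242. 190.] 162
0 rect 220 177 241 194 precision 0.4074074074074074
25 rect 219 170 240 187 precision 0.9938271604938271
wrist [] exp lifted [272.  190.7] not [271.9 198.6]
0.65 [260. 156. 285. 238.] 734
0 rect 260 165 284 250 precision 0.7138964577656676
25 rect 259 155 285 246 precision 0.9877384196185286
top [(array([163.2, 195.6]), 0.48)] exp lifted [165.  195.7] not [168.3 197.9]
0.65 [149. 190. 187. 205.] 170
0 rect 152 190 193 206 precision 0.8294117647058824
25 rect 148 188 190 204 precision 1.0
```

Filter lifted with the tongs: silhouettes match +25 mm and the wrist load rose by about 1 N. Next, the retreat and transport.

```bash
cat >> h.py <<'E'
Rg=R.from_quat([0.631,0.716,0.198,-0.2235]).as_matrix()
CF=Rg.T@(FIL-[634.6,192.65,148.4])  # filter centre in tool frame
def place(c,yaw): # TCP pose for filter at c with heading yaw
    Rn=R.from_euler('z',yaw-FY).as_matrix()@Rg
    return np.array(c)-Rn@CF,Rn
E
python3 - <<'E'
from h import *
np.set_printoptions(precision=1,suppress=True)
print(CF)
print('out',row(*place(FIL+[-5,-120,60],FY)))
print('hov',row(*place(PAN+[0,0,50],PY)))
E
```

```text
[  0.5  -0.3 123.7]
out [-7.696, -1.968, -9.695, -0.0, -0.001, -0.001]
hov [-19.621, -8.415, -23.219, -0.061, -0.001, 0.087]
```

```bash
python3 -m jog '[[-0.5,-0.1,-0.6,0,0,0,0.3],[-1.6,-0.4,-2,0,0,0,0.3],[-3,-0.8,-3.8,0,0,0,0.3],[-4.7,-1.2,-5.9,0,0,0,0.3],[-6.3,-1.6,-7.9,0,0,0,0.3],[-8.3,-2.4,-10.2,-0.01,0,0.01,0.3],[-10.3,-3.4,-12.4,-0.02,0,0.03,0.3],[-12.3,-4.5,-14.7,-0.03,0,0.04,0.3]]'
python3 -c "
from h import *
print(row(*place(PAN+[0,0,45],PY)))"
```

```text
time_s: 15.3
tool_pos: [612.2, 1.2, 223.9]
eef_rot: [0.649, 0.699, 0.204, -0.218]
ft_force: [0.7, -0.1, -2.3]
opening: 26.4
grip_force: 38.6
[-7.599, -3.275, -8.021, -0.03, -0.001, 0.046]
```

```bash
python3 -m jog '[[-1.6,-0.7,-1.7,-0.01,0,0.01,0.3],[-3.2,-1.4,-3.4,-0.01,0,0.02,0.3],[-4.8,-2.1,-5.1,-0.02,0,0.03,0.3],[-6.2,-2.7,-6.6,-0.03,0,0.04,0.3],[-7.2,-3.1,-7.6,-0.03,0,0.045,0.3],[-7.6,-3.27,-8.02,-0.03,0,0.046,0.3],[-7.6,-3.27,-8.02,-0.03,0,0.046,0.3],[-7.6,-3.27,-8.02,-0.03,0,0.046,0.3]]'
python3 - <<'E'
from h import *
from fit import *
np.set_printoptions(precision=1,suppress=True)
V=[]
st=ctrl.get_state();Rm=R.from_quat(st['eef_rot']).as_matrix();C=np.array(st['tool_pos'])+Rm@CF;print('C',C,np.arctan2(Rm[1,2],Rm[0,2]))
for c in('side','top','wrist'):
    st=ctrl.get_state();f=ctrl.grab_frame(c)
    for q in ctrl.silhouettes('filter',f)[:1]:
        g=q['region'];print(c,round(q['p'],2),np.round(q['rect']),g.sum())
        for dz,pt in((0,0),(-4,0),(4,0),(0,.1),(0,-.1),(0,.2)):
            Q=R.from_euler('zy',[PY,pt]).as_matrix();m=np.zeros((420,560),np.uint8)
            for P in(BODY,NIP):cv2.fillConvexPoly(m,cv2.convexHull(np.round([proj(f,C+[0,0,dz]+Q@v,st) for v in P]).astype(np.int32)),1)
            ys,xs=np.where(m>0);print(' ',dz,pt,xs.min(),ys.min(),xs.max(),ys.max(),round((g&(m>0)).sum()/g.sum(),3))
    r=ctrl.landmark_of('pan_seat',f)[:1];print([(np.round(x['point'],1),round(x['p'],2)) for x in r],'exp',proj(f,PAN,st))
    if c!='wrist':save(f,'hov_'+c)
print(row(*place(PAN+[0,0,3],PY)))
E
```

```text
time_s: 16.1
tool_pos: [588.3, -106.2, 245.6]
eef_rot: [0.668, 0.682, 0.21, -0.213]
ft_force: [0.1, 1.1, -3.0]
opening: 26.5
grip_force: 38.6
C [586.6 -35.2 144.3] 1.5901289721364351
side 0.56 [254. 197. 276. 214.] 165
  0 0 255 193 280 216 1.0
  -4 0 255 194 280 218 0.988
  4 0 255 192 280 215 0.994
  0 0.1 255 194 280 216 1.0
  0 -0.1 255 193 280 216 1.0
  0 0.2 254 194 280 216 1.0
[(array([267.3, 216.3]), 0.81)] exp [266.3 218.7]
top 0.6 [280. 200. 311. 216.] 339
  0 0 278 202 323 217 1.0
  -4 0 278 202 323 217 1.0
  4 0 278 202 323 216 1.0
  0 0.1 278 202 323 217 1.0
  0 -0.1 278 203 323 216 1.0
  0 0.2 278 201 323 218 1.0
[(array([294.4, 212. ]), 0.92)] exp [296.4 213.4]
wrist 0.65 [260. 156. 286. 239.] 762
  0 0 258 155 285 246 0.997
  -4 0 259 157 285 247 0.967
  4 0 258 153 285 245 0.995
  0 0.1 258 154 286 246 0.992
  0 -0.1 257 155 285 246 0.999
  0 0.2 257 154 287 246 0.993
[] exp [271.2 206.4]
[-2.572, -0.089, 3.245, -0.001, -0.001, 0.001]
```

```bash
python3 - <<'E'
from h import *
print(row(*place([587,-37,103],PY)))
E
python3 -m jog '[[-0.2,0,0.3,0,0,0,0.3],[-0.7,-0.03,0.9,0,0,0,0.3],[-1.2,-0.03,1.55,0,0,0,0.3],[-1.7,-0.05,2.2,0,0,0,0.3],[-2.1,-0.05,2.75,0,0,0,0.3],[-2.35,-0.05,3.1,0,0,0,0.3],[-2.45,-0.05,3.25,0,0,0,0.3],[-2.45,-0.05,3.25,0,0,0,0.3]]'
python3 - <<'E'
from h import *
print(row(*place([587,-37,101],PY)),row(*place([587,-37,98],PY)),ctrl.get_state()['ft_force'])
E
```

```text
[-2.475, 0.014, 3.312, -0.001, -0.001, 0.001]
time_s: 17.35
tool_pos: [587.8, -108.2, 205.0]
eef_rot: [0.668, 0.682, 0.21, -0.213]
ft_force: [0.3, -0.4, -2.0]
opening: 26.0
grip_force: 38.6
[-0.12, 0.065, 0.228, -0.001, -0.001, 0.001] [-0.291, 0.065, 0.474, -0.001, -0.001, 0.001] [ 0.25866686 -0.37225457 -2.02625785]
```

```bash
python3 -m jog '[[-0.03,0.03,0.05,0,0,0,0.3],[-0.06,0.06,0.09,0,0,0,0.3],[-0.09,0.06,0.13,0,0,0,0.3],[-0.12,0.06,0.17,0,0,0,0.3],[-0.14,0.06,0.21,0,0,0,0.3],[-0.17,0.06,0.25,0,0,0,0.3],[-0.2,0.06,0.29,0,0,0,0.3],[-0.2,0.06,0.29,0,0,0,0.3]]'
python3 - <<'E'
from h import *
s=ctrl.get_state();Rm=R.from_quat(s['eef_rot']).as_matrix();print(s['ft_force'],s['torque'],np.array(s['tool_pos'])+Rm@CF)
E
```

```text
time_s: 18.15
tool_pos: [588.4, -108.3, 201.5]
eef_rot: [0.668, 0.682, 0.21, -0.213]
ft_force: [-0.1, -0.1, -1.9]
opening: 26.2
grip_force: 38.6
[-0.08842002 -0.09072968 -1.87352762] [-0.65176781 -0.00667486 -0.02184853] [586.78203255 -37.28889225 100.14452092]
```

```bash
python3 -m jog '[[-0.02,0,0.02,0,0,0,0.3],[-0.04,0,0.05,0,0,0,0.3],[-0.06,0,0.08,0,0,0,0.3],[-0.07,0,0.1,0,0,0,0.3],[-0.09,0,0.12,0,0,0,0.3],[-0.1,0,0.14,0,0,0,0.3],[-0.11,0,0.16,0,0,0,0.3],[-0.11,0,0.16,0,0,0,0.3]]'
python3 - <<'E'
from h import *
s=ctrl.get_state();Rm=R.from_quat(s['eef_rot']).as_matrix();print(s['ft_force'],s['torque'],np.array(s['tool_pos'])+Rm@CF)
E
```

```text
time_s: 18.95
tool_pos: [588.4, -108.3, 199.7]
eef_rot: [0.668, 0.682, 0.21, -0.213]
ft_force: [-0.0, -2.5, 1.7]
opening: 26.1
grip_force: 38.7
[-0.04393576 -2.4988812   1.74317332] [-5.40764819e-01  1.79093854e-02  4.58734280e-04] [586.85840965 -37.32094337  98.3326803 ]
```

Contact with the pan at about 4 N. Next I'll open slowly, no wider than 53–54 mm.

```bash
python3 -m jog '[[0,0,0,0,0,0,0.34],[0,0,0,0,0,0,0.38],[0,0,0,0,0,0,0.42],[0,0,0,0,0,0,0.46],[0,0,0,0,0,0,0.5],[0,0,0,0,0,0,0.54],[0,0,0,0,0,0,0.58],[0,0,0,0,0,0,0.63]]'
python3 -m jog '[[0,0,0,0,0,0,0.63],[0,0,0,0,0,0,0.63],[0,0,0,0,0,0,0.63],[0,0,-0.1,0,0,0,0.63],[0,0,-0.3,0,0,0,0.63],[0,0,-0.6,0,0,0,0.63],[0,0,-1,0,0,0,0.63],[0,0,-1.4,0,0,0,0.63]]'
python3 - <<'E'
from h import *
from fit import *
np.set_printoptions(precision=1,suppress=True)
C=np.array([586.9,-37.3,99.5]);Q=R.from_euler('z',PY).as_matrix()
for c in('side','top','wrist'):
    st=ctrl.get_state();f=ctrl.grab_frame(c)
    for q in ctrl.silhouettes('filter',f)[:1]:
        g=q['region'];m=mask(f,st,[BODY,NIP],C,PY)>.5;ys,xs=np.where(m)
        print(c,round(q['p'],2),np.round(q['rect']),g.sum(),'exp',xs.min(),ys.min(),xs.max(),ys.max(),(g&m).sum()/g.sum())
    r=ctrl.landmark_of('jaw_tips',f)[:1];Rm=R.from_quat(st['eef_rot']).as_matrix();print([(np.round(x['point'],1),round(x['p'],2)) for x in r],proj(f,np.array(st['tool_pos'])+L*Rm[:,2],st))
E
```

```text
time_s: 19.75
tool_pos: [588.4, -108.2, 199.6]
eef_rot: [0.668, 0.682, 0.21, -0.213]
ft_force: [0.7, -0.0, -1.3]
opening: 53.9
grip_force: 14.2
time_s: 20.55
tool_pos: [588.6, -116.5, 211.5]
eef_rot: [0.668, 0.682, 0.21, -0.213]
ft_force: [-0.3, -0.9, -1.4]
opening: 53.9
grip_force: 14.2
side 0.49 [256. 210. 277. 231.] 187 exp 256 208 280 231 0.9893048128342246
[(array([269.1, 218. ]), 0.78)] [267.5 217.8]
top 0.6 [279. 206. 319. 220.] 477 exp 280 206 322 220 0.9748427672955975
[(array([296.4, 210.8]), 0.62)] [298.4 212.5]
wrist 0.91 [261. 154. 287. 230.] 686 exp 259 153 285 240 0.9927113702623906
[] [272.1 189.9]
```

```bash
python3 -m jog '[[0,0,-1,0,0,0,0.63],[0,0,-2.2,0,0,0,0.63],[0,0,-3.6,0,0,0,0.63],[0,0,-5,0,0,0,0.63],[0,0,-6.5,0,0,0,0.63],[0,0,-8,0,0,0,0.63],[0,0,-9.5,0,0,0,0.63],[0,0,-10.5,0,0,0,0.63]]'
python3 - <<'E'
from h import *
from fit import *
np.set_printoptions(precision=1,suppress=True)
a=cv2.imread('pics/l_wrist.png')
st=ctrl.get_state();f=ctrl.grab_frame('wrist');save(f,'back')
b=f['color'][:,:,::-1].copy()
# frame patches: match corners of frame between images
for n,(x,y) in dict(TL=(208,185),TR=(336,185),BL=(212,288),BR=(330,288),mid=(272,215)).items():
    pass
g=[cv2.cvtColor(i,cv2.COLOR_BGR2GRAY) for i in(a,b)]
for i in g:
    hsv=None
e=[]
for im in(a,b):
    m=((abs(im[:,:,0].astype(int)-im[:,:,2])<30)&(im.mean(2)>140)).astype(np.uint8)
    n,l,s,c=cv2.connectedComponentsWithStats(m); 
    k=[j for j in range(1,n) if s[j,4]>600];print([s[j].tolist() for j in k])
for c in('side','top'):
    f=ctrl.grab_frame(c);st=ctrl.get_state();Rm=R.from_quat(st['eef_rot']).as_matrix()
    C=np.array([586.9,-37.3,99.5])
    for q in ctrl.silhouettes('filter',f)[:1]:
        m=mask(f,st,[BODY,NIP],C,PY)>.5;ys,xs=np.where(m);r=q['region'];print(c,round(q['p'],2),np.round(q['rect']),r.sum(),'exp',xs.min(),ys.min(),xs.max(),ys.max(),m.sum(),(r&m).sum()/(r|m).sum())
    r=ctrl.landmark_of('stand_seat',f)[:1];print([(np.round(x['point'],1),round(x['p'],2)) for x in r],'exp',proj(f,[493.2,-314,120]))
for z in(330,155.3,):
    print(row([493.2,-314,z],down(.745)))
E
```

```text
time_s: 21.8
tool_pos: [589.7, -177.4, 298.9]
eef_rot: [0.668, 0.682, 0.21, -0.212]
ft_force: [-0.5, -0.8, -1.7]
opening: 53.6
grip_force: 14.2
[[339, 0, 197, 153, 15097], [204, 175, 136, 76, 5818], [233, 248, 79, 32, 2310], [376, 262, 40, 39, 963], [0, 273, 58, 46, 1026], [0, 316, 30, 59, 878]]
[[0, 0, 43, 43, 619], [227, 9, 100, 72, 4493], [0, 110, 33, 106, 2520], [180, 132, 175, 165, 13079], [233, 245, 79, 35, 2485]]
side 0.68 [255. 210. 278. 230.] 308 exp 256 208 280 231 340 0.9002932551319648
[(array([297.5, 282.1]), 0.8)] exp [295.  282.1]
top 0.71 [279. 207. 326. 219.] 499 exp 280 206 322 220 562 0.8548951048951049
[(array([428.2, 260. ]), 0.81)] exp [428.1 258.5]
[-9.289, -9.915, -10.504, 0.22, -0.58, -0.702]
[-19.265, -9.922, 3.838, 0.22, -0.58, -0.702]
```

Filter lies on the pan (overlap 0.9). Now I'll return to above the stand.

```bash
python3 -m jog '[[-0.5,-0.5,-0.7,0.02,-0.04,-0.05,0.63],[-1.6,-1.7,-2,0.05,-0.11,-0.14,0.63],[-3,-3.2,-3.7,0.08,-0.2,-0.24,0.63],[-4.6,-4.9,-5.5,0.12,-0.3,-0.36,0.63],[-6.2,-6.6,-7.2,0.15,-0.4,-0.48,0.63],[-7.6,-8.1,-8.7,0.18,-0.48,-0.58,0.63],[-8.7,-9.3,-9.9,0.21,-0.55,-0.66,0.63],[-9.29,-9.92,-10.5,0.22,-0.58,-0.7,0.63]]'
python3 - <<'E'
from h import *
np.set_printoptions(precision=1,suppress=True)
S={}
for c in('side','top','wrist'):
    st=ctrl.get_state();f=ctrl.grab_frame(c);save(f,'r_'+c)
    for n in('stand_seat','jaw_tips'):
        r=ctrl.landmark_of(n,f)[:2];print(c,n,[(np.round(x['point'],1),round(x['p'],2)) for x in r],'exp',proj(f,[493.2,-314,120],st) if n[0]=='s' else '')
        if r:S.setdefault(n,[]).append(ray(f,r[0]['point'],st))
for n in S:
    if len(S[n])>1:print(n,tri(S[n][:2]))
print(row([493.2,-314,330],down(.745)),row([493.2,-314,160],down(.745)))
# stand plates: side view edges crop stats skipped
E
```

```text
time_s: 22.95
tool_pos: [492.4, -314.3, 331.5]
eef_rot: [0.4, 0.916, -0.001, 0.002]
ft_force: [0.3, 1.3, -0.8]
opening: 53.9
grip_force: 14.2
side stand_seat [(array([295.8, 285.5]), 0.62)] exp [295.  282.1]
side jaw_tips [(array([299.5, 254. ]), 0.59)] exp 
top stand_seat [(array([428.6, 259.3]), 0.73), (array([467.4, 250.2]), 0.56)] exp [428.1 258.5]
top jaw_tips [(array([441.3, 255.9]), 0.88), (array([296.5, 212. ]), 0.69)] exp 
wrist stand_seat [(array([272.7, 172.9]), 0.77)] exp [271.1 175.5]
wrist jaw_tips [(array([467.2,  68.1]), 0.68)] exp 
stand_seat (array([ 492.4, -317.6,  113.1]), [0.6, 0.6])
jaw_tips (array([ 497.2, -314.9,  195.4]), [3.6, 3.6])
[0.037, -0.007, -0.016, 0.0, -0.001, -0.002] [0.019, -0.013, 16.984, 0.0, -0.001, -0.002]
```

```bash
python3 -m jog '[[0.04,0,1,0,0,0,0.63],[0.04,0,3,0,0,0,0.63],[0.04,0,5.5,0,0,0,0.63],[0.04,0,8,0,0,0,0.63],[0.04,0,10.5,0,0,0,0.63],[0.03,0,13,0,0,0,0.63],[0.02,0,14.5,0,0,0,0.63],[0.02,0,15,0,0,0,0.63]]'
python3 -m jog '[[0,0,0.4,0,0,0,0.63],[0,0,1,0,0,0,0.63],[0,0,1.6,0,0,0,0.63],[0,0,2.2,0,0,0,0.63],[0,0,2.8,0,0,0,0.63],[0,0,3.2,0,0,0,0.63],[0,0,3.5,0,0,0,0.63],[0,0,3.6,0,0,0,0.63]]'
python3 -c "
from h import *
s=ctrl.get_state();print(s['tool_pos'],s['ft_force'],row([493.2,-314,142],down(.745)))"
```

```text
time_s: 24.2
tool_pos: [492.6, -313.7, 178.5]
eef_rot: [0.402, 0.916, 0.0, -0.001]
ft_force: [0.5, 0.1, -1.0]
opening: 53.9
grip_force: 14.2
time_s: 25.0
tool_pos: [493.1, -314.1, 144.1]
eef_rot: [0.402, 0.916, 0.0, 0.0]
ft_force: [0.7, -0.4, -0.4]
opening: 53.7
grip_force: 14.2
[ 493.05894209 -314.1128614   144.11228571] [ 0.70141322 -0.39467806 -0.4246396 ] [-0.001, 0.018, 0.211, 0.0, -0.0, -0.002]
```

```bash
python3 -m jog '[[0,0,0.08,0,0,0,0.63],[0,0,0.16,0,0,0,0.63],[0,0,0.24,0,0,0,0.63],[0,0,0.3,0,0,0,0.63],[0,0,0.36,0,0,0,0.63],[0,0,0.42,0,0,0,0.63],[0,0,0.46,0,0,0,0.63],[0,0,0.46,0,0,0,0.63]]'
```

```text
time_s: 25.8
tool_pos: [493.1, -314.2, 140.1]
eef_rot: [0.402, 0.916, 0.0, 0.0]
ft_force: [-1.1, 1.6, 2.4]
opening: 53.9
grip_force: 14.3
```

```bash
python3 -m jog '[[0,0,0,0,0,0,0.66],[0,0,0,0,0,0,0.7],[0,0,0,0,0,0,0.74],[0,0,0,0,0,0,0.8],[0,0,0,0,0,0,0.9],[0,0,0,0,0,0,1],[0,0,0,0,0,0,1],[0,0,0,0,0,0,1]]'
python3 -m jog '[[0,0,0,0,0,0,1],[0,0,-0.5,0,0,0,1],[0,0,-1.5,0,0,0,1],[0,0,-3,0,0,0,1],[0,0,-5,0,0,0,1],[0,0,-7.5,0,0,0,1],[0,0,-10,0,0,0,1],[0,0,-13,0,0,0,1]]'
python3 -m jog '[[1,0,-2,0,0,0,1],[3,0,-3,0,0,0,1],[6,0,-4,0,0,0,1],[6,0,-5,0,0,0,1],[6,0,-5,0,0,0,1],[6,0,-5,0,0,0,1],[6,0,-5,0,0,0,1],[6,0,-5,0,0,0,1]]'
python3 - <<'E'
from h import *
from fit import *
np.set_printoptions(precision=1,suppress=True)
C=np.array([586.9,-37.3,99.5]);S=np.array([493.2,-314,120])
for c in('side','top','wrist'):
    st=ctrl.get_state();f=ctrl.grab_frame(c);save(f,'end_'+c)
    for n,e in(('tongs',S),('tongs_grip',S+[0,0,38]),('stand_seat',S),('filter',C),('spare',np.array([557.4,259.1,47]))):
        r=ctrl.landmark_of(n,f)[:2];print(c,n,[(np.round(x['point'],1),round(x['p'],2)) for x in r],'exp',proj(f,e,st))
    if c=='wrist':
        FR=np.array([[a*39,b*45,d] for a in(-1,1) for b in(-1,1) for d in(0,8)],float)
        im=f['color'].copy()
        h=cv2.convexHull(np.round([proj(f,S+R.from_euler('z',.745-np.pi/2).as_matrix()@v,st) for v in FR]).astype(np.int32));cv2.polylines(im,[h],True,(255,0,0),1)
        cv2.imwrite('pics/end_w.png',im[:,:,::-1]); print(h[:,0].tolist())
        m=((abs(im[:,:,0].astype(int)-im[:,:,2])<30)&(im.mean(2)>130)).astype(np.uint8)
        n,l,s,_=cv2.connectedComponentsWithStats(m);print([s[j].tolist() for j in range(1,n) if s[j,4]>300])
E
```

```text
time_s: 26.6
tool_pos: [493.1, -314.2, 139.9]
eef_rot: [0.402, 0.916, 0.0, 0.0]
ft_force: [-0.1, -0.3, -0.5]
opening: 85.4
grip_force: 0.0
time_s: 27.4
tool_pos: [492.9, -314.0, 271.9]
eef_rot: [0.402, 0.916, 0.0, 0.0]
ft_force: [1.7, 0.1, -0.5]
opening: 85.4
grip_force: 0.0
time_s: 28.2
tool_pos: [452.6, -270.2, 319.1]
eef_rot: [0.402, 0.916, 0.0, -0.0]
ft_force: [0.1, 0.2, 0.7]
opening: 85.7
grip_force: 0.0
side tongs [(array([295.3, 280.3]), 0.78)] exp [295.  282.1]
side tongs_grip [(array([294.9, 270.9]), 0.94), (array([211.7, 191.3]), 0.37)] exp [295.5 268.6]
side stand_seat [(array([296.3, 284.4]), 0.91)] exp [295.  282.1]
side filter [(array([263.9, 217.4]), 0.63)] exp [266.4 218.6]
side spare [(array([209.1, 190.4]), 0.57)] exp [210.4 191.4]
top tongs [(array([426.3, 256.4]), 0.86)] exp [428.1 258.5]
top tongs_grip [(array([434.9, 256.6]), 0.77)] exp [434.7 257.4]
top stand_seat [(array([428. , 259.8]), 0.78)] exp [428.1 258.5]
top filter [(array([295.7, 210.8]), 0.76)] exp [296. 213.]
top spare [(array([166.9, 226.3]), 0.68), (array([234.8, 134.4]), 0.56)] exp [167.8 226.7]
wrist tongs [(array([271.9, 219.3]), 0.85)] exp [271.6 220.4]
wrist tongs_grip [(array([272.6, 230. ]), 0.79)] exp [271.6 231. ]
wrist stand_seat [(array([270.3, 220.3]), 0.84)] exp [271.6 220.4]
wrist filter [(array([465.4, 115.9]), 0.59)] exp [464.5 114.9]
wrist spare [] exp [573.  -46.4]
[[306, 194], [304, 249], [239, 249], [237, 194], [237, 193], [306, 192]]
[[335, 0, 182, 190, 13623], [538, 0, 22, 30, 353], [236, 194, 72, 55, 1681], [251, 231, 42, 18, 722], [2, 283, 59, 41, 830], [0, 317, 32, 62, 1029]]
```

```bash
python3 -c "
from rig import ctrl
print(ctrl.job_done())"
```

```text
the job is handed in; nothing more can be done
None
```

The nippled filter lies across the balance pan's two ribs, the tongs hang upright on their stand and the spare is in place; I handed the job in at about 29 s on the robot's clock, and no verdict came back.

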